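Weigh two dolly blocks and back the bent rim with the heavier

ROBOT

A 6-joint arm with a two-finger parallel gripper is mounted at the origin on the work surface. World frame = base frame: x ahead of the robot, y to its left, z up, the work surface at z = 0. Lengths are in m, angles in degrees, forces in N, time in s.
With the tool pointing down it reaches from about 0.35 to 0.875 m from the base axis. Payload 4.2 kg.
Tool frame: the origin (TCP) lies between the finger pads; the fingertips stand 19 mm ahead of it and the grasp point (between the pads) is the TCP; z points along the fingers, y is the line along which they close (so a half turn about z gives the same grasp; the last joint's range is limited). The gripper opens to 87 mm and grips with 3 to 60 N. Pads are 19 mm wide; open, the fingers measure 117 mm over their backs; the gripper's body (75 mm by 190 mm) begins 51 mm behind the grasp point.
Start: joints at [81.509, 22.042, 0.453, 0, -68.411, -14.817], TCP at [0.247, 0.574, 0.242] pointing down, gripper open.
Joint ranges: [-179.83, 179.83], [-69.29, 118.12], [-61.27, 80.66], [-181.25, 117.63], [-171.15, -9.14], [-177.46, 177.46]. Speed limits (degrees/s): [159.86, 159.86, 180, 180, 180, 180].

INTERFACE

Orientations are given as a 3x3 rotation matrix whose columns are the frame's x, y, z axes.
In Python, from station import r gives the robot as it stands.
- The arm moves only by the tool drive_tool, never from a script. Its argument "steps" is one flat list of numbers, 7 for each row, row after row: the turn, a rotation vector about the tool's x, y, z in rad, then the shift along the tool's x, y, z in m, then the opening, from 0 (shut) to 1 (fully open). A call has 1 to 10 rows; each row shifts and turns the commanded pose from where the row before left it, along the tool's axes as they then stand; what a row does not reach is not made up. A row lasts 1/12 s, in which the tool goes at most 41.7 mm and 7.16 degrees, less where a joint would pass 70% of its speed; a pose out of reach is approached as far as the arm can. A call is refused whole if a number of a shift passes 0.0417 or a number of a turn 0.125, either way. A call with a gripper value outside its range is refused whole. The fingers move at their own pace and stop on an object; the grip force is fixed at half the most. Time passes only in rows, so rows that do not move let the fingers close. It gives the time, the measured TCP pose, the force, the opening and the grip force at its end, in the units of the state.
- r.sense(): the state, without advancing time (a new reading comes with each control period).
- r.capture(name): name is "scene" or "top" or "wrist"; returns the picture (420x560x3 uint8, blue, green, red); there is no depth.
- r.camera_params(name): a dict with "camera_matrix" (3x3 intrinsics, pixels), "extrinsics" (4x4, takes a point from world to camera coordinates). Camera axes: x right, y down, z forward; pixel columns grow to the right and rows downward; lengths in m; the calibration is good to about 2 mm. A picture is of the moment at which its call begins: read the wrist's pose just before it. camera_params takes no time and is no camera call; for the wrist camera it gives the pose at the moment of the call.
- r.finish_job(): hands the job in; it is judged then, once.
The state is a dict: "time_s": time; "joints": joint angles; "joint_velocities": joint speeds; "effort": joint torques, N m; "tcp_pos": TCP position; "ee_rot": TCP orientation; "wrist_force": force on the tool from outside, world axes, zero at the start; "moment": the same for the moment, N m; "gripper_width": opening from 0.0 (shut) to 1.0 (fully open); "gripper_force": force on a finger pad.
Only numpy, scipy, OpenCV 4.12 (cv2) and the standard library are available. Lean on these libraries where they do the work, as an engineer would, in place of code of your own. Each camera call takes 0.05 s, during which the arm holds its last target. There are 200 camera calls.

TASK

Set the two look-alike dolly blocks gently on opposite pans of the scale, let go, and see which is heavier. Take that one straight off its lower pan, leaving the lighter on the other pan, and press it end-on and square against the flat middle of the springy rim in the C-clamp with about 10 newtons, never over 20, for a second: the rim's face must be found by feel. Let go so that the block stands flat on the bench still bearing on the rim, and leave the pedal, jar, bell dome and spoke wrench alone.

Things in the scene. Friction and masses are not known exactly. Their poses are not given: they have to be found in the camera images.
- dolly_a: dolly block, dark steel, 56 mm long (its x), 30 mm wide (its y), 44 mm tall, stands upright on the bench; a copper dot on top. Origin: centre of its underside. Weighs 0.2 to 0.6 kg; looks the same as dolly_b, and either may be the heavier.
- dolly_b: the other dolly block, same shape, size and origin. Weighs about 0.4 kg.
- scale: green equal-arm counter scale, fixed to the bench: base 100 mm (x) by 300 mm (y), 16 mm high, with a low post in the middle (top 50 mm). Origin: centre of its underside; its pans lie 110 mm to either side of it along its y. The scale has no spring: it tips fully to the heavier side, in about half a second, or up to several seconds when the weights are close, and the empty scale stays about level.
- pan_left: round brass pan at the scale's +y side, 94 mm across its flat floor, with a lip 5 mm high. Origin: centre of the upper face of its floor, 74 mm above the bench when level; it stays horizontal and goes up or down by at most 10 mm, opposite to the other pan. Its x and y axes are those of the scale.
- pan_right: the other pan, at the scale's -y side, same shape and origin.
- clamp: fixed C-clamp holding a bent, springy aluminium rim (12 to 38 mm above the bench). Its flat middle, 70 mm wide, faces this frame's -x; the ends curve away to +x. Origin: on the bench, centre of the flat part, below its nominal face; x is the way to push. The face lies up to 20 mm before or behind the origin along x (not measured: feel it). It gives 1 mm per 4 N, sluggishly, and pushes back.
- clamp_top (a point): top of the C-clamp's screw with its tommy bar, 115 mm above the bench. The clamp's dark steel frame, 20 mm wide in the clamp's y and 97 mm high, reaches from here 65 mm along the clamp's +x, on a wooden pad 70 mm wide, 11 mm thick. Fixed: only to be avoided.
- pedal: black iron pedal lying flat, 85 x 105 mm, 22 mm high; origin at the centre of its underside. Leave alone.
- jar: green plastic valve cap jar, 52 mm across, 65 mm high; origin at the centre of its underside. Leave alone.
- bell: brass bell dome, 56 mm across, 31 mm high; origin at the centre of its underside. Leave alone.
- spoke_wrench: square steel spoke wrench, 30 x 30 mm, 7 mm thick; origin at the centre of its underside. Leave alone.
Not all that is in view belongs to the job. What is shaped like the dolly_b but green or turquoise is not meant.

How it is judged (in metres and radians):
On the way, in this order (a step that is already met when the one before it is completed fails the run):
1. both blocks stand on opposite pans, let go, and the scale has tipped ((((horizontal distance between dolly_a and pan_left below 0.04 m and contact force between dolly_a and pan_left above 1 N) and (horizontal distance between dolly_b and pan_right below 0.04 m and contact force between dolly_b and pan_right above 1 N)) or ((horizontal distance between dolly_a and pan_right below 0.04 m and contact force between dolly_a and pan_right above 1 N) and (horizontal distance between dolly_b and pan_left below 0.04 m and contact force between dolly_b and pan_left above 1 N))) and z of any of pan_left, pan_right in the frame of scale below 0.069 m and contact force between the fingers and dolly_a below 0.05 N and contact force between the fingers and dolly_b below 0.05 N), for 0.3 s.
2. the block on the lower pan is gripped while the other still rests on the upper pan (((horizontal distance between dolly_a and pan_left below 0.04 m and z of pan_left in the frame of scale below 0.069 m and contact force between the fingers and dolly_a above 1 N and (horizontal distance between dolly_b and pan_right below 0.04 m and contact force between dolly_b and pan_right above 1 N)) or (horizontal distance between dolly_a and pan_right below 0.04 m and z of pan_right in the frame of scale below 0.069 m and contact force between the fingers and dolly_a above 1 N and (horizontal distance between dolly_b and pan_left below 0.04 m and contact force between dolly_b and pan_left above 1 N)) or (horizontal distance between dolly_b and pan_left below 0.04 m and z of pan_left in the frame of scale below 0.069 m and contact force between the fingers and dolly_b above 1 N and (horizontal distance between dolly_a and pan_right below 0.04 m and contact force between dolly_a and pan_right above 1 N)) or (horizontal distance between dolly_b and pan_right below 0.04 m and z of pan_right in the frame of scale below 0.069 m and contact force between the fingers and dolly_b above 1 N and (horizontal distance between dolly_a and pan_left below 0.04 m and contact force between dolly_a and pan_left above 1 N)))).
3. that block is pressed end-on against the rim with 5 to 16 N for half a second, the other still on its pan (((contact force between dolly_a and clamp between 5 and 16 N and (angle between the x axis of dolly_a and the x axis of clamp, either way round below 0.14 rad and y of dolly_a in the frame of clamp between -0.018 and 0.018 m) and ((horizontal distance between dolly_b and pan_left below 0.04 m and contact force between dolly_b and pan_left above 1 N) or (horizontal distance between dolly_b and pan_right below 0.04 m and contact force between dolly_b and pan_right above 1 N))) or (contact force between dolly_b and clamp between 5 and 16 N and (angle between the x axis of dolly_b and the x axis of clamp, either way round below 0.14 rad and y of dolly_b in the frame of clamp between -0.018 and 0.018 m) and ((horizontal distance between dolly_a and pan_left below 0.04 m and contact force between dolly_a and pan_left above 1 N) or (horizontal distance between dolly_a and pan_right below 0.04 m and contact force between dolly_a and pan_right above 1 N))))), for 0.5 s.
At the end, for the whole second after the job is handed in: the heavier block stands flat on the bench (within 3 mm, 0.06 rad), at rest, square to the rim within 0.14 rad and within 18 mm of the middle of its flat part, still bearing on the rim (over 0.2 N); the lighter block rests on its pan within 40 mm of its centre (((contact force between dolly_a and clamp above 0.2 N and (angle between the x axis of dolly_a and the x axis of clamp, either way round below 0.14 rad and y of dolly_a in the frame of clamp between -0.018 and 0.018 m) and height (world z) of dolly_a below 0.003 m and angle between dolly_a's own z axis and vertical below 0.06 rad and linear speed of each of dolly_a, dolly_b below 0.01 m/s and ((horizontal distance between dolly_b and pan_left below 0.04 m and contact force between dolly_b and pan_left above 1 N) or (horizontal distance between dolly_b and pan_right below 0.04 m and contact force between dolly_b and pan_right above 1 N))) or (contact force between dolly_b and clamp above 0.2 N and (angle between the x axis of dolly_b and the x axis of clamp, either way round below 0.14 rad and y of dolly_b in the frame of clamp between -0.018 and 0.018 m) and height (world z) of dolly_b below 0.003 m and angle between dolly_b's own z axis and vertical below 0.06 rad and linear speed of each of dolly_b, dolly_a below 0.01 m/s and ((horizontal distance between dolly_a and pan_left below 0.04 m and contact force between dolly_a and pan_left above 1 N) or (horizontal distance between dolly_a and pan_right below 0.04 m and contact force between dolly_a and pan_right above 1 N))))); the robot touches nothing.
It fails at once if the rim is pushed with more than 20 N (contact force between any of dolly_a, dolly_b, the fingers, the arm and clamp above 20 N).
It fails at once if a block is dropped or rammed onto a pan (over 40 N) (contact force between any of dolly_a, dolly_b and pan_left above 40 N or contact force between any of dolly_a, dolly_b and pan_right above 40 N).
It fails at once if the pedal, jar, bell dome or spoke wrench is moved by more than 15 mm (distance of any of pedal, jar, bell, spoke_wrench from where it was at the start of the episode above 0.015 m).
It also fails if it takes over 72 s, if anything falls off the work surface, if the arm or the gripper's body presses on something with over 40 N, if the wrist force passes 120 N, or if a joint passes its speed limit or range.

## Working session

There is one attempt and no reset: what is moved stays moved. The work goes in short steps, Python scripts to look and compute and a tool call to move; the robot and the scene stay as the last step left them, time stands still between calls to the robot, and variables do not carry over. Pictures are saved under pics/ and viewed, at most 10 in all, crops included, and the job is handed in when it is done.

Besides the shell and the picture viewer there is one more tool, called by a JSON object that holds its "method" and its "body". drive_tool: Moves the arm, as the interface text tells. Its arguments: {"type":"object","properties":{"steps":{"type":"array"}},"required":["steps"]}

```bash
mkdir -p pics; ls; python3 - <<'E'
from station import r
import cv2,numpy as np
s=r.sense();print(s)
for n in("scene","top"):
    im=r.capture(n);cv2.imwrite(f"pics/{n}0.png",im);p=r.camera_params(n);print(n,p)
E
```

```text
pics
{'time_s': 0.0, 'joints': array([ 8.15083647e+01,  2.20914577e+01,  3.79079775e-01, -2.96950771e-02,
       -6.84129600e+01, -1.48154164e+01]), 'joint_velocities': array([ 0.08272559, -0.04261963,  0.08313526,  0.06296271,  0.04924815,
       -0.08397438]), 'effort': array([-1.14879418e-03, -3.90670288e+01,  1.87405121e+01,  4.22000259e+00,
        1.09830574e-02, -1.95217676e-04]), 'tcp_pos': array([0.2470515 , 0.57347186, 0.24044564]), 'ee_rot': array([[ 9.18322060e-01, -3.95833241e-01, -7.99660418e-04],
       [-3.95834038e-01, -9.18319681e-01, -2.09236633e-03],
       [ 9.38842466e-05,  2.23799897e-03, -9.99997491e-01]]), 'wrist_force': array([ 0.34876494, -0.88308905, -0.48626892]), 'moment': array([ 0.02432272, -0.0242167 , -0.00063102]), 'gripper_force': 0.0, 'gripper_width': 1.0032442784102824}
scene {'camera_matrix': array([[488.36900597,   0.        , 275.49084182],
       [  0.        , 488.36900597, 211.47257312],
       [  0.        ,   0.        ,   1.        ]]), 'extrinsics': array([[ 0.59259227,  0.80547692,  0.00642997, -0.35251289],
       [ 0.68712343, -0.50132127, -0.52586917, -0.30987467],
       [-0.420352  ,  0.31604419, -0.85054116,  1.60812361],
       [ 0.        ,  0.        ,  0.        ,  1.        ]])}
top {'camera_matrix': array([[508.50865786,   0.        , 280.04485798],
       [  0.        , 508.50865786, 209.76674991],
       [  0.        ,   0.        ,   1.        ]]), 'extrinsics': array([[-0.02776019, -0.99961016, -0.0029827 ,  0.02392951],
       [-0.98787477,  0.02789   , -0.15272713,  0.55307789],
       [ 0.15275078, -0.0012932 , -0.98826389,  1.13586963],
       [ 0.        ,  0.        ,  0.        ,  1.        ]])}
```

View pics/top0.png

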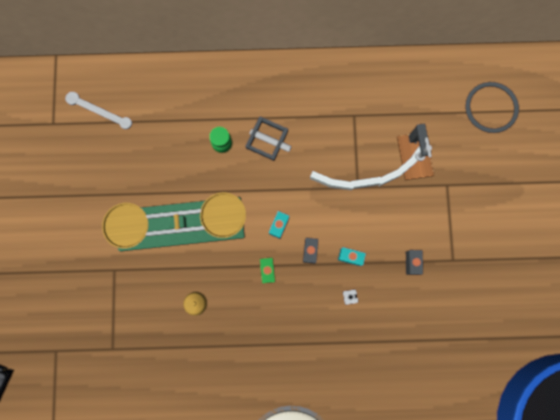

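View pics/scene0.png

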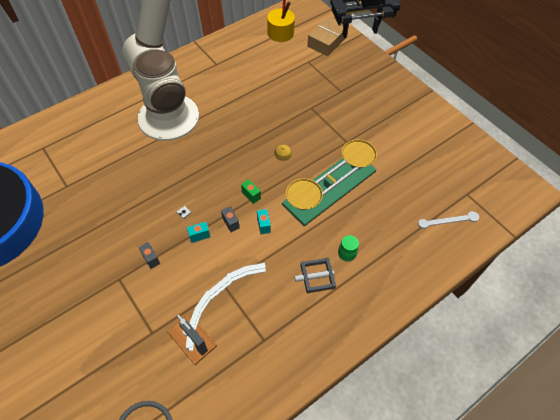

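The top view shows the dark blocks with copper dots at about (311,250) and (415,262). The turquoise ones (279,224) and (352,257) and the green one (267,270) have the same shape but aren't meant. The pans are at (126,225) and (223,215), and the rim arc runs from (313,176) to (425,150), with the clamp at its right end.

```bash
cat > h.py <<'E'
from station import r
import cv2,numpy as np
def ray(p,uv,z):
    K=p["camera_matrix"];E=p["extrinsics"];R=E[:3,:3];t=E[:3,3]
    c=-R.T@t
    uv=np.atleast_2d(uv).astype(float)
    d=(R.T@np.linalg.inv(K)@np.c_[uv,np.ones(len(uv))].T).T
    return c+d*((z-c[2])/d[:,2])[:,None]
def plan(xyz,ang):
    """shift in current tool axes and signed turn about tool z (deg) to bring tool y (mod 180) to world angle ang"""
    s=r.sense();R=s["ee_rot"];p=s["tcp_pos"]
    a=np.degrees(np.arctan2(R[1,1],R[0,1]))
    d=(ang-a+90)%180-90   # world ccw; tool z down -> turn about tool z = -d
    print("t",s["time_s"],"tcp",p.round(4),"yang",a.round(2),"shift",(R.T@(np.array(xyz)-p)).round(4),"turn z rad",-np.radians(d).round(4),"F",s["wrist_force"].round(2),"w",round(s["gripper_width"],3),"gf",round(s["gripper_force"],2),"tilt",R[:,2].round(4))
E
python3 - <<'E'
from h import *
top=cv2.imread("pics/top0.png");P=r.camera_params("top")
hsv=cv2.cvtColor(top,cv2.COLOR_BGR2HSV)
c=cv2.resize(top[110:290,250:450],None,fx=4,fy=4,interpolation=cv2.INTER_CUBIC)[:600];c=cv2.resize(top[120:280,250:450],None,fx=3.75,fy=3.75,interpolation=cv2.INTER_CUBIC)
cv2.imwrite("pics/crop0.png",c);print(c.shape)
for n,box in(("d1",(296,232,328,270)),("d2",(400,243,430,280))):
    x0,y0,x1,y1=box;sub=hsv[y0:y1,x0:x1]
    m=((sub[...,2]<85)|((sub[...,0]<8)&(sub[...,1]>150))).astype(np.uint8)
    k=cv2.connectedComponentsWithStats(m);i=1+np.argmax(k[2][1:,4]);m=(k[1]==i).astype(np.uint8)
    cn=max(cv2.findContours(m,0,2)[0],key=cv2.contourArea).reshape(-1,2)+[x0,y0]
    w=ray(P,cn,0.044)[:,:2]*1000
    rd=(sub[...,0]<9)&(sub[...,1]>170)&(sub[...,2]>110)
    ys,xs=np.nonzero(rd)
    print(n,cv2.minAreaRect(w.astype(np.float32)),"dot",len(xs),ray(P,[xs.mean()+x0,ys.mean()+y0],0.044).round(4),cn.min(0),cn.max(0))
# pans
m=cv2.inRange(hsv,(18,150,120),(30,255,255))
for cn in cv2.findContours(m,0,1)[0]:
    if cv2.contourArea(cn)>800:
        e=cv2.fitEllipse(cn);print("pan",e,ray(P,[e[0]],0.077).round(4))
# rim white
m=((hsv[...,1]<60)&(hsv[...,2]>150)).astype(np.uint8);m[:120]=0;m[200:]=0;m[:,:300]=0;m[:,440:]=0
for u in range(312,432,4):
    y=np.nonzero(m[:,u])[0]
    if len(y): print(u,y.min(),y.max(),(ray(P,[u,y.max()],0.038)[0,:2]*1000).round(1),end=";")
for n,uv,z in(("jar",(220,137),.065),("pedal",(267,138),.02),("bell",(194,303),.03),("wr",(350,297),.007),("clamp",(425,148),.115)):print(n,ray(P,uv,z).round(3))
E
```

```text
(600, 750, 3)
d1 ((430.9382019042969, -54.11482620239258), (23.148792266845703, 3.5336883068084717), 80.28907775878906) dot 0 [[nan nan nan]] [304 261] [314 263]
d2 ((424.77374267578125, -278.8457946777344), (50.01990509033203, 11.1722993850708), 0.2759101688861847) dot 0 [[nan nan nan]] [406 251] [411 273]
pan ((124.2992935180664, 224.77488708496094), (41.87668228149414, 44.10067367553711), 40.86165237426758) [[0.524  0.3583 0.077 ]]
pan ((223.00743103027344, 214.1226806640625), (42.25900650024414, 43.008079528808594), 30.185850143432617) [[0.5419 0.1368 0.077 ]]
312 171 177 [630.  -68.8];316 172 179 [624.9 -78. ];320 174 181 [619.9 -87.2];324 175 182 [617.2 -96.5];328 177 184 [ 612.1 -105.6];332 178 185 [ 609.5 -114.9];336 179 186 [ 606.8 -124.2];340 180 186 [ 606.6 -133.5];344 180 187 [ 603.9 -142.8];348 181 187 [ 603.7 -152.1];352 180 188 [ 601.  -161.4];356 180 186 [ 605.5 -171. ];360 179 185 [ 607.6 -180.4];364 179 185 [ 607.4 -189.8];368 178 184 [ 609.5 -199.3];372 177 184 [ 609.2 -208.7];376 177 183 [ 611.3 -218.2];380 177 183 [ 611.1 -227.5];384 175 182 [ 613.2 -237. ];388 173 180 [ 617.7 -246.7];392 171 178 [ 622.2 -256.4];396 170 177 [ 624.4 -265.9];400 166 175 [ 628.9 -275.6];404 163 172 [ 635.8 -285.4];408 160 168 [ 645.2 -295.5];412 155 165 [ 652.2 -305.4];416 150 161 [ 661.6 -315.4];420 150 160 [ 663.7 -325. ];424 157 158 [ 668.3 -334.8];428 139 153 [ 680.2 -345.1];jar [[0.725 0.143 0.065]]
pedal [[0.733 0.035 0.02 ]]
bell [[0.346 0.21  0.03 ]]
wr [[ 0.349 -0.149  0.007]]
clamp [[ 0.672 -0.316  0.115]]<stdin>:14: RuntimeWarning: Mean of empty slice.
  ret = ret.dtype.type(ret / rcount)
```

View pics/crop0.png

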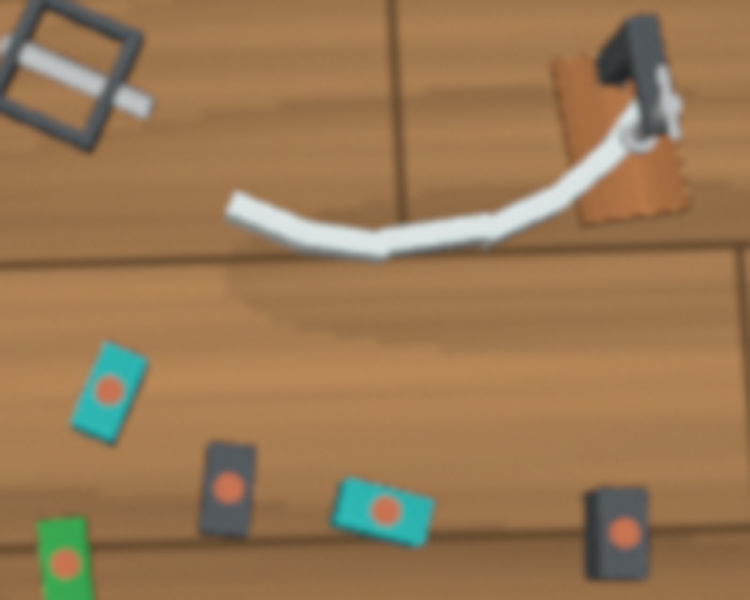

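The crop confirms two dark steel blocks with copper dots at image (310.8,250.4) and (416.7,262.1), and these are the dollies. The turquoise and green ones are decoys. The rim's flat runs from about (353,187) to (382,182), so clamp yaw is about +9°.

```bash
python3 - <<'E'
from h import *
P=r.camera_params("top")
print(ray(P,[[310.8,250.4],[416.7,262.1]],.044).round(4), ray(P,[[353,187],[382,182.3]],.025).round(4),(-P["extrinsics"][:3,:3].T@P["extrinsics"][:3,3]).round(3))
p=ray(P,[310.8,250.4],.044)[0]
plan([p[0],p[1],.2],84)
E
```

```text
[[ 0.4574 -0.0592  0.044 ]
 [ 0.424  -0.2992  0.044 ]] [[ 0.6059 -0.1658  0.025 ]
 [ 0.6153 -0.235   0.025 ]] [0.374 0.01  1.207]
t 0.1 tcp [0.2471 0.5735 0.2406] yang -113.31 shift [0.4436 0.4978 0.0416] turn z rad -0.3022 F [ 0.01 -0.75  0.77] w 1.001 gf 0.0 tilt [-7.0e-04 -1.8e-03 -1.0e+00]
```

{"method": "drive_tool", "body": {"steps": [0,0,0,0.0277,0.0311,0.0026,1,0,0,0,0.0277,0.0311,0.0026,1,0,0,0,0.0277,0.0311,0.0026,1,0,0,0,0.0277,0.0311,0.0026,1,0,0,0,0.0277,0.0311,0.0026,1,0,0,0,0.0277,0.0311,0.0026,1,0,0,0,0.0277,0.0311,0.0026,1,0,0,0,0.0277,0.0311,0.0026,1]}}

```text
time_s: 0.77
tcp_pos: [0.3521, 0.2561, 0.2205]
ee_rot: [[0.919, -0.395, -0.0], [-0.395, -0.919, -0.0], [-0.0, 0.0, -1.0]]
wrist_force: [0.4, -0.8, -0.4]
gripper_width: 0.996
gripper_force: 0.0
```

{"method": "drive_tool", "body": {"steps": [0,0,0,0.0277,0.0311,0.0026,1,0,0,0,0.0277,0.0311,0.0026,1,0,0,0,0.0277,0.0311,0.0026,1,0,0,0,0.0277,0.0311,0.0026,1,0,0,0,0.0277,0.0311,0.0026,1,0,0,0,0.0277,0.0311,0.0026,1,0,0,0,0.0277,0.0311,0.0026,1,0,0,0,0.0277,0.0311,0.0026,1]}}

```text
time_s: 1.43
tcp_pos: [0.457, -0.0595, 0.1999]
ee_rot: [[0.918, -0.396, 0.0], [-0.396, -0.918, 0.0], [-0.0, -0.0, -1.0]]
wrist_force: [1.4, 0.3, 0.1]
gripper_width: 1.002
gripper_force: 0.0
```

{"method": "drive_tool", "body": {"steps": [0,0,-0.1,0,0,0,1,0,0,-0.1,0,0,0,1,0,0,-0.1,0,0,0,1,0,0,0,0,0,0,1,0,0,0,0,0,0,1]}}

```text
time_s: 1.85
tcp_pos: [0.4568, -0.0575, 0.1997]
ee_rot: [[0.994, -0.109, -0.001], [-0.109, -0.994, -0.0], [-0.001, 0.0, -1.0]]
wrist_force: [-0.2, 0.2, 0.1]
gripper_width: 1.001
gripper_force: 0.0
```

```bash
python3 - <<'E'
from h import *
plan([.4574,-.0592,.03],84)
p=r.camera_params("wrist");im=r.capture("wrist");cv2.imwrite("pics/w1.png",im);np.savez("w1.npz",**p)
print(p["camera_matrix"][0],(-p["extrinsics"][:3,:3].T@p["extrinsics"][:3,3]).round(3))
E
```

```text
t 1.85 tcp [ 0.4568 -0.0575  0.1997] yang -96.28 shift [0.0008 0.0016 0.1697] turn z rad -0.0049 F [-0.21  0.17  0.14] w 1.001 gf 0.0 tilt [-7.e-04 -1.e-04 -1.e+00]
[335.66734862   0.         281.79535133] [ 0.54  -0.067  0.342]
```

View pics/w1.png

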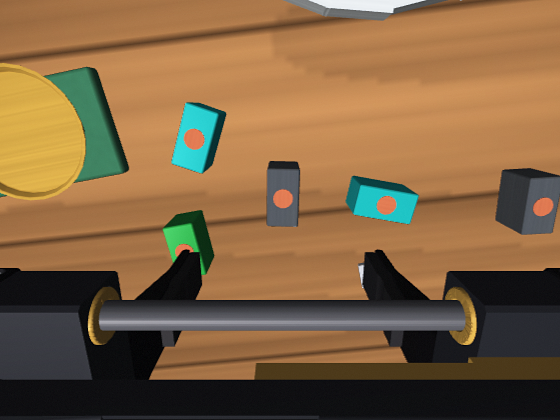

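Wrist view: the dark dolly's dot is at (283,199), its top face corners are about (267,226), (299,226), (299,168) and (268,168), and the second dark block's dot is at (543,207).

```bash
python3 - <<'E'
from h import *
P=dict(np.load("w1.npz"));im=cv2.imread("pics/w1.png");hsv=cv2.cvtColor(im,cv2.COLOR_BGR2HSV)
def dot(x,y):
    s=im[y-16:y+17,x-16:min(x+17,560)].astype(int);m=(s[...,2]-s[...,0]>80);ys,xs=np.nonzero(m);return xs.mean()+x-16,ys.mean()+y-16
for d in((283,199),(543,207)):print(dot(*d),ray(P,dot(*d),.044).round(4))
print(ray(P,[[267,226],[299,226],[299,170],[268,170]],.044).round(4))
m=((im.max(2)<110)&((im.max(2).astype(int)-im.min(2))<40)).astype(np.uint8);m[:,:255]=0;m[:,312:]=0;m[:155]=0;m[235:]=0
cn=max(cv2.findContours(m,0,1)[0],key=cv2.contourArea).reshape(-1,2);print(cn.min(0),cn.max(0),cv2.minAreaRect((ray(P,cn,.044)[:,:2]*1000).astype(np.float32)))
E
```

```text
(np.float64(283.03691275167785), np.float64(198.56040268456377)) [[ 0.4576 -0.0588  0.044 ]]
(np.float64(545.3693181818181), np.float64(208.13636363636363)) [[ 0.4218 -0.3003  0.044 ]]
[[ 0.4325 -0.0408  0.044 ]
 [ 0.4292 -0.0709  0.044 ]
 [ 0.4825 -0.0759  0.044 ]
 [ 0.4855 -0.0483  0.044 ]]
[266 161] [299 226] ((461.5191345214844, -59.00862121582031), (29.95439338684082, 61.657894134521484), 81.75980377197266)
```

{"method": "drive_tool", "body": {"steps": [0,0,-0.01,0.0008,0.0016,0.03,1,0,0,0,0,0,0.03,1,0,0,0,0,0,0.03,1,0,0,0,0,0,0.03,1,0,0,0,0,0,0.03,1,0,0,0,0,0,0.0215,1,0,0,0,0,0,0,1]}}

```text
time_s: 2.48
tcp_pos: [0.4546, -0.0593, 0.0249]
ee_rot: [[0.995, -0.098, -0.009], [-0.098, -0.995, -0.002], [-0.009, 0.003, -1.0]]
wrist_force: [-0.1, -0.3, -0.6]
gripper_width: 1.0
gripper_force: 0.0
```

{"method": "drive_tool", "body": {"steps": [0,0,0,0,0,0,0,0,0,0,0,0,0,0,0,0,0,0,0,0,0,0,0,0,0,0,0,0,0,0,0,0,0,0,0,0,0,0,0,0,0,0,0,0,0,0,0,0,0,0,0,0,0,0,0,0]}}

```text
time_s: 3.15
tcp_pos: [0.4578, -0.0591, 0.0288]
ee_rot: [[0.995, -0.097, 0.001], [-0.097, -0.995, 0.0], [0.001, -0.0, -1.0]]
wrist_force: [-1.0, -0.1, 0.4]
gripper_width: 0.477
gripper_force: 0.0
```

```bash
python3 - <<'E'
from h import *
plan([.542,.137,.16],84.65)
E
```

```text
t 3.15 tcp [ 0.4578 -0.0591  0.0288] yang -95.55 shift [ 0.0649 -0.2034 -0.1311] turn z rad -0.0036 F [-0.98 -0.1   0.4 ] w 0.477 gf 0.0 tilt [ 6.e-04  1.e-04 -1.e+00]
```

{"method": "drive_tool", "body": {"steps": [0,0,0,0,0,0,0,0,0,0,0,0,0,0,0,0,0,0,0,0,0,0,0,0,0,0,0,0,0,0,0,0,0,0,0,0,0,0,0,0,0,0]}}

```text
time_s: 3.65
tcp_pos: [0.4578, -0.059, 0.0285]
ee_rot: [[0.995, -0.097, -0.0], [-0.097, -0.995, 0.0], [-0.0, -0.0, -1.0]]
wrist_force: [-0.7, 1.1, 1.2]
gripper_width: 0.339
gripper_force: 29.7
```

{"method": "drive_tool", "body": {"steps": [0,0,0,0,0,-0.011,0,0,0,0,0,0,-0.025,0,0,0,0,0,0,-0.035,0,0,0,0,0,0,-0.035,0,0,0,0,0,0,-0.025,0,0,0,0,0,0,0,0]}}

```text
time_s: 4.15
tcp_pos: [0.4606, -0.0589, 0.1642]
ee_rot: [[0.995, -0.096, 0.01], [-0.096, -0.995, 0.001], [0.01, -0.002, -1.0]]
wrist_force: [1.2, 0.0, -3.8]
gripper_width: 0.341
gripper_force: 29.7
```

{"method": "drive_tool", "body": {"steps": [0,0,0,0.005,-0.015,0,0,0,0,0,0.0085,-0.0265,0,0,0,0,0,0.0085,-0.0265,0,0,0,0,0,0.0085,-0.0265,0,0,0,0,0,0.0085,-0.0265,0,0,0,0,0,0.0085,-0.0265,0,0,0,0,0,0.0085,-0.0265,0,0,0,0,0,0.0085,-0.0265,0,0,0,0,0,0,0,0,0,0,0,0,0,0,0,0]}}

```text
time_s: 4.98
tcp_pos: [0.5403, 0.1349, 0.1567]
ee_rot: [[0.995, -0.096, -0.005], [-0.096, -0.995, -0.002], [-0.004, 0.002, -1.0]]
wrist_force: [-0.5, -0.8, -3.5]
gripper_width: 0.345
gripper_force: 29.7
```

```bash
python3 - <<'E'
from h import *
plan([.542,.137,.104],84.65)
p=r.camera_params("wrist");im=r.capture("wrist");cv2.imwrite("pics/w2.png",im);np.savez("w2.npz",**p)
E
```

```text
t 4.9833 tcp [0.5403 0.1349 0.1567] yang -95.48 shift [ 0.0018 -0.0023  0.0527] turn z rad -0.0023 F [-0.47 -0.84 -3.53] w 0.345 gf 29.71 tilt [-0.0046 -0.0017 -1.    ]
```

View pics/w2.png

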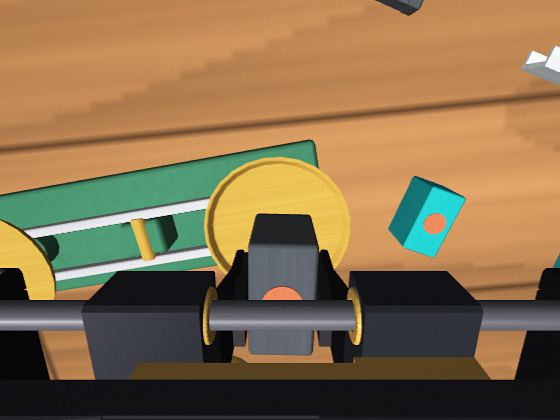

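The block (dot at (283,298)) hangs over the right pan, whose lip spans (205–349, top 158). The weight reads about 3.7 N. I'll lower it slowly.

{"method": "drive_tool", "body": {"steps": [0,0,0,0.0018,-0.0023,0.01,0,0,0,0,0,0,0.015,0,0,0,0,0,0,0.012,0,0,0,0,0,0,0.008,0,0,0,0,0,0,0.005,0,0,0,0,0,0,0,0,0,0,0,0,0,0,0]}}

```text
time_s: 5.62
tcp_pos: [0.5434, 0.136, 0.1094]
ee_rot: [[0.995, -0.097, -0.0], [-0.097, -0.995, -0.0], [-0.0, 0.0, -1.0]]
wrist_force: [0.1, -0.2, -3.8]
gripper_width: 0.344
gripper_force: 29.7
```

{"method": "drive_tool", "body": {"steps": [0,0,0,0,0,0.002,0,0,0,0,0,0,0.002,0,0,0,0,0,0,0.002,0,0,0,0,0,0,0.002,0,0,0,0,0,0,0.002,0,0,0,0,0,0,0.002,0,0,0,0,0,0,0,0]}}

```text
time_s: 6.2
tcp_pos: [0.5431, 0.1362, 0.097]
ee_rot: [[0.995, -0.097, -0.001], [-0.097, -0.995, -0.0], [-0.001, 0.0, -1.0]]
wrist_force: [-0.4, -0.1, -4.0]
gripper_width: 0.341
gripper_force: 29.7
```

```bash
python3 - <<'E'
from h import *
plan([.542,.137,.0925],84.65)
P=dict(np.load("w2.npz"))
print(ray(P,[[205,222],[349,222],[277,158]],.079).round(4))
E
```

```text
t 6.2 tcp [0.5431 0.1362 0.097 ] yang -95.55 shift [-0.0011 -0.0007  0.0045] turn z rad -0.0035 F [-0.38 -0.08 -4.01] w 0.341 gf 29.71 tilt [-8.e-04 -3.e-04 -1.e+00]
[[0.5506 0.1874 0.079 ]
 [0.541  0.0876 0.079 ]
 [0.5901 0.1331 0.079 ]]
```

{"method": "drive_tool", "body": {"steps": [0,0,0,0,0,0.0015,0,0,0,0,0,0,0.0015,0,0,0,0,0,0,0.0015,0,0,0,0,0,0,0,0,0,0,0,0,0,0,0]}}

```text
time_s: 6.62
tcp_pos: [0.5433, 0.1363, 0.0929]
ee_rot: [[0.995, -0.097, -0.0], [-0.097, -0.995, -0.0], [-0.0, 0.0, -1.0]]
wrist_force: [0.5, 0.6, -3.8]
gripper_width: 0.341
gripper_force: 29.7
```

{"method": "drive_tool", "body": {"steps": [0,0,0,0,0,0.0005,0,0,0,0,0,0,0.0005,0,0,0,0,0,0,0,0,0,0,0,0,0,0,0]}}

```text
time_s: 6.95
tcp_pos: [0.5434, 0.1364, 0.0926]
ee_rot: [[0.995, -0.096, 0.0], [-0.096, -0.995, 0.0], [0.0, -0.0, -1.0]]
wrist_force: [-2.5, 0.2, 1.4]
gripper_width: 0.346
gripper_force: 29.7
```

{"method": "drive_tool", "body": {"steps": [0,0,0,0,0,0,0.6,0,0,0,0,0,0,0.6,0,0,0,0,0,0,0.6,0,0,0,0,0,0,0.6,0,0,0,0,0,0,0.6,0,0,0,0,0,0,0.6]}}

```text
time_s: 7.45
tcp_pos: [0.5434, 0.1364, 0.092]
ee_rot: [[0.995, -0.097, 0.0], [-0.097, -0.995, 0.0], [0.0, -0.0, -1.0]]
wrist_force: [-0.4, -0.3, -0.4]
gripper_width: 0.593
gripper_force: 0.0
```

{"method": "drive_tool", "body": {"steps": [0,0,0,0,0,-0.01,0.6,0,0,0,0,0,-0.03,0.6,0,0,0,0,0,-0.04,1,0,0,0,0,0,-0.03,1,0,0,0,0,0,0,1]}}

```text
time_s: 7.87
tcp_pos: [0.5473, 0.1377, 0.2104]
ee_rot: [[0.995, -0.095, 0.015], [-0.095, -0.995, 0.005], [0.014, -0.007, -1.0]]
wrist_force: [0.6, 0.2, 0.0]
gripper_width: 0.748
gripper_force: 0.0
```

```bash
python3 - <<'E'
from h import *
plan([.423,-.2998,.2],88.4)
P=r.camera_params("top");im=r.capture("top");hsv=cv2.cvtColor(im,cv2.COLOR_BGR2HSV)
m=cv2.inRange(hsv,(18,150,120),(30,255,255))
for cn in cv2.findContours(m,0,1)[0]:
    if cv2.contourArea(cn)>800:
        e=cv2.fitEllipse(cn);print("pan",e)
E
```

```text
t 7.8667 tcp [0.5473 0.1377 0.2104] yang -95.45 shift [-0.0822  0.4474  0.0063] turn z rad -0.0672 F [0.56 0.24 0.  ] w 0.748 gf 0.0 tilt [ 0.0145  0.0053 -0.9999]
```

{"method": "drive_tool", "body": {"steps": [0,0,0,-0.0028,0.0159,0,1,0,0,0,-0.0055,0.0319,0,1,0,0,0,-0.0055,0.0319,0,1,0,0,0,-0.0055,0.0319,0,1,0,0,0,-0.0055,0.0319,0,1,0,0,0,-0.0055,0.0319,0,1,0,0,0,-0.0055,0.0319,0,1,0,0,0,-0.0055,0.0319,0,1]}}

```text
time_s: 8.58
tcp_pos: [0.4769, -0.0996, 0.2009]
ee_rot: [[0.995, -0.097, -0.003], [-0.097, -0.995, -0.0], [-0.003, 0.0, -1.0]]
wrist_force: [0.5, 0.4, 0.5]
gripper_width: 1.003
gripper_force: 0.0
```

{"method": "drive_tool", "body": {"steps": [0,0,0,-0.0055,0.0319,0,1,0,0,0,-0.0055,0.0319,0,1,0,0,0,-0.0055,0.0319,0,1,0,0,0,-0.0055,0.0319,0,1,0,0,0,-0.0055,0.0319,0,1,0,0,0,-0.0055,0.0319,0,1,0,0,0,-0.0028,0.0159,0,1,0,0,-0.067,0,0,0,1,0,0,0,0,0,0,1,0,0,0,0,0,0,1]}}

```text
time_s: 9.42
tcp_pos: [0.4222, -0.3007, 0.201]
ee_rot: [[0.999, -0.032, -0.002], [-0.032, -0.999, 0.001], [-0.002, -0.001, -1.0]]
wrist_force: [0.7, 1.4, 0.6]
gripper_width: 0.996
gripper_force: 0.0
```

```bash
python3 - <<'E'
from h import *
plan([.423,-.2998,.0285],88.4)
P=r.camera_params("wrist");im=r.capture("wrist");cv2.imwrite("pics/w3.png",im)
s=im[150:260,230:340].astype(int);ys,xs=np.nonzero((s[...,2]-s[...,0]>80)&(s[...,1]<s[...,2]*.62)&(s[...,2]>180));print(len(xs),ray(P,[xs.mean()+230,ys.mean()+150],.044).round(4))
m=((im.max(2)<110)&((im.max(2).astype(int)-im.min(2))<40)).astype(np.uint8);m[:,:240]=0;m[:,330:]=0;m[:150]=0;m[238:]=0
cn=max(cv2.findContours(m,0,1)[0],key=cv2.contourArea).reshape(-1,2);print(cn.min(0),cn.max(0),cv2.minAreaRect((ray(P,cn,.044)[:,:2]*1000).astype(np.float32)))
rim=((im.min(2)>150)).astype(np.uint8);rim[150:]=0
for u in range(60,560,25):
    y=np.nonzero(rim[:,u])[0]
    if len(y):print(u,y.min(),y.max(),(ray(P,[u,y.max()],.038)[0,:2]*1000).round(1))
E
```

```text
t 9.4167 tcp [ 0.4222 -0.3007  0.201 ] yang -91.85 shift [ 0.0012 -0.0007  0.1725] turn z rad -0.0044 F [0.69 1.38 0.62] w 0.996 gf 0.0 tilt [-0.0023  0.0011 -1.    ]
278 [[ 0.4237 -0.2976  0.044 ]]
[263 160] [295 225] ((427.46075439453125, -298.00494384765625), (29.27431869506836, 61.54716491699219), 87.18692779541016)
```

View pics/w3.png

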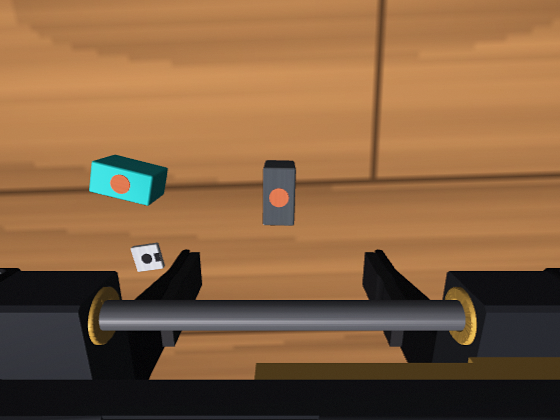

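The second dolly's dot is at (279,198). Position is (0.4237, −0.2976), nearly in line with the gripper, so I'm grasping it.

{"method": "drive_tool", "body": {"steps": [0,0,0,0.001,-0.0025,0.03,1,0,0,0,0,0,0.03,1,0,0,0,0,0,0.03,1,0,0,0,0,0,0.03,1,0,0,0,0,0,0.026,1,0,0,0,0,0,0.016,0.6,0,0,0,0,0,0.01,0.5,0,0,0,0,0,0,0]}}

```text
time_s: 10.13
tcp_pos: [0.4233, -0.2971, 0.028]
ee_rot: [[1.0, -0.03, -0.005], [-0.03, -1.0, 0.002], [-0.005, -0.001, -1.0]]
wrist_force: [-0.5, -0.7, 0.9]
gripper_width: 0.849
gripper_force: 0.0
```

{"method": "drive_tool", "body": {"steps": [0,0,0,0,0,0,0,0,0,0,0,0,0,0,0,0,0,0,0,0,0,0,0,0,0,0,0,0,0,0,0,0,0,0,0,0,0,0,0,0,0,0,0,0,0,0,0,0,0,0,0,0,0,0,0,0,0,0,0,0,0,0,0,0,0,0,0,0,0,0]}}

```text
time_s: 10.97
tcp_pos: [0.4246, -0.2981, 0.0304]
ee_rot: [[1.0, -0.03, 0.0], [-0.03, -1.0, -0.0], [0.0, 0.0, -1.0]]
wrist_force: [-1.2, 1.6, 5.8]
gripper_width: 0.342
gripper_force: 29.9
```

{"method": "drive_tool", "body": {"steps": [0,0,0,0,0,-0.011,0,0,0,0,0,0,-0.025,0,0,0,0,0,0,-0.035,0,0,0,0,0,0,-0.035,0,0,0,0,0,0,-0.035,0,0,0,0,0,0,-0.02,0,0,0,0,0,0,0,0,0,0,0,0,0,0,0]}}

```text
time_s: 11.63
tcp_pos: [0.424, -0.2977, 0.1905]
ee_rot: [[1.0, -0.031, 0.0], [-0.031, -1.0, 0.001], [0.0, -0.001, -1.0]]
wrist_force: [-1.2, 0.7, -5.3]
gripper_width: 0.343
gripper_force: 29.9
```

```bash
python3 - <<'E'
from h import *
plan([.524,.358,.18],84.65)
E
```

```text
t 11.6333 tcp [ 0.424  -0.2977  0.1905] yang -91.75 shift [ 0.0798 -0.6585  0.0112] turn z rad 0.0628 F [-1.21  0.68 -5.3 ] w 0.343 gf 29.9 tilt [ 4.0e-04  1.1e-03 -1.0e+00]
```

{"method": "drive_tool", "body": {"steps": [0,0,0,0.0019,-0.0157,0,0,0,0,0,0.0038,-0.0314,0,0,0,0,0,0.0038,-0.0314,0,0,0,0,0,0.0038,-0.0314,0,0,0,0,0,0.0038,-0.0314,0,0,0,0,0,0.0038,-0.0314,0,0,0,0,0,0.0038,-0.0314,0,0,0,0,0,0.0038,-0.0314,0,0]}}

```text
time_s: 12.3
tcp_pos: [0.4579, -0.0623, 0.1878]
ee_rot: [[1.0, -0.031, -0.007], [-0.031, -1.0, -0.0], [-0.007, 0.001, -1.0]]
wrist_force: [0.3, 0.2, -4.0]
gripper_width: 0.34
gripper_force: 29.9
```

{"method": "drive_tool", "body": {"steps": [0,0,0,0.0038,-0.0314,0,0,0,0,0,0.0038,-0.0314,0,0,0,0,0,0.0038,-0.0314,0,0,0,0,0,0.0038,-0.0314,0,0,0,0,0,0.0038,-0.0314,0,0,0,0,0,0.0038,-0.0314,0,0,0,0,0,0.0038,-0.0314,0,0,0,0,0,0.0038,-0.0314,0,0]}}

```text
time_s: 12.97
tcp_pos: [0.496, 0.1872, 0.1873]
ee_rot: [[1.0, -0.03, -0.006], [-0.03, -1.0, -0.003], [-0.006, 0.004, -1.0]]
wrist_force: [0.4, -0.6, -4.4]
gripper_width: 0.341
gripper_force: 29.9
```

{"method": "drive_tool", "body": {"steps": [0,0,0,0.0038,-0.0314,0,0,0,0,0,0.0038,-0.0314,0,0,0,0,0,0.0038,-0.0314,0,0,0,0,0,0.0038,-0.0314,0,0,0,0,0,0.0038,-0.0314,0,0,0,0,0,0.0019,-0.0157,0,0,0,0,0.063,0,0,0,0,0,0,0,0,0,0,0,0,0,0,0,0,0,0,0,0,0,0,0,0,0]}}

```text
time_s: 13.8
tcp_pos: [0.5232, 0.3574, 0.1888]
ee_rot: [[0.996, -0.092, -0.003], [-0.092, -0.996, -0.003], [-0.003, 0.003, -1.0]]
wrist_force: [-0.5, 0.0, -4.2]
gripper_width: 0.345
gripper_force: 29.9
```

```bash
python3 - <<'E'
from h import *
plan([.524,.358,.114],84.65)
P=r.camera_params("wrist");im=r.capture("wrist");cv2.imwrite("pics/w4.png",im)
hsv=cv2.cvtColor(im,cv2.COLOR_BGR2HSV);m=cv2.inRange(hsv,(18,120,120),(30,255,255));m[240:]=0
k=cv2.connectedComponentsWithStats(m);i=1+np.argmax(k[2][1:,4]);x,y,w,h,a=k[2][i];print(x,y,w,h)
mm=k[1]==i;L=[x,np.nonzero(mm[:,x])[0].mean()];Rr=[x+w-1,np.nonzero(mm[:,x+w-1])[0].mean()];T=[np.nonzero(mm[y])[0].mean(),y]
print(L,Rr,T,ray(P,[L,Rr,T],.089).round(4))
E
```

```text
t 13.8 tcp [0.5232 0.3574 0.1888] yang -95.3 shift [ 0.001  -0.0009  0.0748] turn z rad 0.0009 F [-0.53  0.03 -4.23] w 0.345 gf 29.9 tilt [-0.0032 -0.0029 -1.    ]
214 153 135 87
[np.int32(214), np.float64(215.5)] [np.int32(348), np.float64(213.5)] [np.float64(280.5), np.int32(153)] [[0.5307 0.4081 0.089 ]
 [0.5228 0.3065 0.089 ]
 [0.5731 0.3533 0.089 ]]
```

{"method": "drive_tool", "body": {"steps": [0,0,0,0.001,0,0.012,0,0,0,0,0,0,0.02,0,0,0,0,0,0,0.017,0,0,0,0,0,0,0.01,0,0,0,0,0,0,0.008,0,0,0,0,0,0,0,0,0,0,0,0,0,0,0]}}

```text
time_s: 14.43
tcp_pos: [0.5252, 0.3584, 0.124]
ee_rot: [[0.996, -0.092, 0.0], [-0.092, -0.996, -0.0], [0.0, 0.0, -1.0]]
wrist_force: [0.7, -0.5, -4.0]
gripper_width: 0.341
gripper_force: 29.9
```

{"method": "drive_tool", "body": {"steps": [0,0,0,0,0,0.0015,0,0,0,0,0,0,0.0015,0,0,0,0,0,0,0.0015,0,0,0,0,0,0,0.001,0,0,0,0,0,0,0.001,0,0,0,0,0,0,0,0,0,0,0,0,0,0,0]}}

```text
time_s: 15.02
tcp_pos: [0.5249, 0.3585, 0.1175]
ee_rot: [[0.996, -0.093, -0.0], [-0.093, -0.996, -0.0], [-0.0, 0.0, -1.0]]
wrist_force: [-0.5, 0.4, -3.3]
gripper_width: 0.343
gripper_force: 29.9
```

{"method": "drive_tool", "body": {"steps": [0,0,0,0,0,0.001,0,0,0,0,0,0,0.001,0,0,0,0,0,0,0,0]}}

```text
time_s: 15.27
tcp_pos: [0.5248, 0.3584, 0.1152]
ee_rot: [[0.996, -0.093, -0.0], [-0.093, -0.996, -0.0], [-0.0, 0.0, -1.0]]
wrist_force: [-0.3, -0.1, -4.6]
gripper_width: 0.341
gripper_force: 29.9
```

{"method": "drive_tool", "body": {"steps": [0,0,0,0,0,0.001,0,0,0,0,0,0,0.001,0,0,0,0,0,0,0,0]}}

```text
time_s: 15.52
tcp_pos: [0.525, 0.3586, 0.114]
ee_rot: [[0.996, -0.092, 0.0], [-0.092, -0.996, 0.0], [0.0, -0.0, -1.0]]
wrist_force: [-1.6, -0.4, -0.9]
gripper_width: 0.343
gripper_force: 29.9
```

{"method": "drive_tool", "body": {"steps": [0,0,0,0,0,0.001,0,0,0,0,0,0,0.001,0,0,0,0,0,0,0,0]}}

```text
time_s: 15.77
tcp_pos: [0.525, 0.3585, 0.1117]
ee_rot: [[0.996, -0.093, 0.0], [-0.093, -0.996, 0.0], [0.0, -0.0, -1.0]]
wrist_force: [-1.0, -0.2, 0.5]
gripper_width: 0.342
gripper_force: 29.9
```

{"method": "drive_tool", "body": {"steps": [0,0,0,0,0,0,0.6,0,0,0,0,0,0,0.6,0,0,0,0,0,0,0.6,0,0,0,0,0,0,0.6,0,0,0,0,0,0,0.6,0,0,0,0,0,0,0.6,0,0,0,0,0,-0.01,0.6,0,0,0,0,0,-0.03,0.6]}}

```text
time_s: 16.43
tcp_pos: [0.5226, 0.3565, 0.1476]
ee_rot: [[0.996, -0.094, -0.008], [-0.094, -0.996, -0.007], [-0.007, 0.008, -1.0]]
wrist_force: [0.4, 0.0, -0.3]
gripper_width: 0.599
gripper_force: 0.0
```

{"method": "drive_tool", "body": {"steps": [0,0,0,0,0,-0.035,0.6,0,0,0,0,0,-0.035,0.6,0,0,0,-0.02,0,-0.03,0.6,0,0,0,-0.03,0,0,0.6,0,0,0,-0.03,0,0,0.6,0,0,0,0,0,0,0.6,0,0,0,0,0,0,0.6,0,0,0,0,0,0,0.6,0,0,0,0,0,0,0.6,0,0,0,0,0,0,0.6]}}

```text
time_s: 17.27
tcp_pos: [0.446, 0.3658, 0.2512]
ee_rot: [[0.996, -0.094, -0.0], [-0.094, -0.996, -0.0], [-0.0, 0.0, -1.0]]
wrist_force: [1.0, -0.6, 0.7]
gripper_width: 0.599
gripper_force: 0.0
```

{"method": "drive_tool", "body": {"steps": [0,0,0,0,0,0,0.6,0,0,0,0,0,0,0.6,0,0,0,0,0,0,0.6,0,0,0,0,0,0,0.6,0,0,0,0,0,0,0.6,0,0,0,0,0,0,0.6,0,0,0,0,0,0,0.6,0,0,0,0,0,0,0.6,0,0,0,0,0,0,0.6,0,0,0,0,0,0,0.6]}}

```text
time_s: 18.1
tcp_pos: [0.4452, 0.3659, 0.2515]
ee_rot: [[0.996, -0.093, 0.0], [-0.093, -0.996, 0.0], [0.0, -0.0, -1.0]]
wrist_force: [0.1, -0.1, -0.8]
gripper_width: 0.602
gripper_force: 0.0
```

```bash
python3 - <<'E'
from h import *
plan([.525,.3585,.11],84.65)
a=r.capture("scene");cv2.imwrite("pics/s2.png",a)
P=r.camera_params("wrist");w=r.capture("wrist");cv2.imwrite("pics/w5.png",w);np.savez("w5.npz",**P)
c=cv2.resize(a[120:240,260:400],None,fx=4,fy=4,interpolation=cv2.INTER_CUBIC)
cv2.imwrite("pics/c5.png",np.hstack([cv2.resize(c,(400,343)),cv2.resize(w,(400,343))]))
E
```

```text
t 18.1 tcp [0.4452 0.3659 0.2515] yang -95.31 shift [ 0.0801 -0.      0.1415] turn z rad 0.0006 F [ 0.06 -0.06 -0.82] w 0.602 gf 0.0 tilt [ 0.  0. -1.]
```

View pics/c5.png

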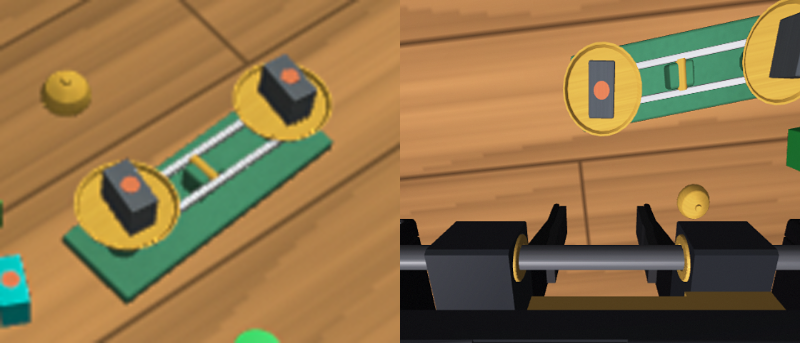

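Scene crop and wrist view: both blocks stand centred on their pans. I'll triangulate the dot heights to tell which pan is low.

```bash
cat >> h.py <<'E'
def dots(im,boxes):
    o=[]
    h=cv2.cvtColor(im,cv2.COLOR_BGR2HSV).astype(int)
    for x0,y0,x1,y1 in boxes:
        s=h[y0:y1,x0:x1];m=((s[...,0]<13)&(s[...,1]>140)&(s[...,2]>150)).astype(np.uint8)
        k=cv2.connectedComponentsWithStats(m)
        i=1+np.argmax(k[2][1:,4]);o.append(np.array(k[3][i])+[x0,y0]);
    return o
def tri(P1,P2,a,b):
    M=lambda P:P["camera_matrix"]@P["extrinsics"][:3]
    X=cv2.triangulatePoints(M(P1),M(P2),np.float64(a),np.float64(b)).ravel();return X[:3]/X[3]
E
python3 - <<'E'
from h import *
w=cv2.imread("pics/w5.png");s=cv2.imread("pics/s2.png");t=r.capture("top")
PW=dict(np.load("w5.npz"));PS=r.camera_params("scene");PT=r.camera_params("top")
ds=dots(s,[(342,130,380,170),(285,170,325,205)]);dw=dots(w,[(265,85,305,140),(540,30,560,90)]) 
dt=dots(t,[(105,200,146,250),(203,195,245,235)])
print(ds,dw,dt)
for i,n in enumerate(("left","right")):print(n,"scene-top",tri(PS,PT,ds[i],dt[i]).round(4),"scene-wrist",tri(PS,PW,ds[i],dw[i]).round(4))
E
```

```text
Traceback (most recent call last):
  File "h.py", line 21, in dots
    i=1+np.argmax(k[2][1:,4]);o.append(np.array(k[3][i])+[x0,y0]);
        ~~~~~~~~~^^^^^^^^^^^^
ValueError: attempt to get argmax of an empty sequence
```

```bash
python3 - <<'E'
from h import *
w=cv2.imread("pics/w5.png");s=cv2.imread("pics/s2.png");t=r.capture("top");cv2.imwrite("pics/t2.png",t)
PW=dict(np.load("w5.npz"));PS=r.camera_params("scene");PT=r.camera_params("top")
ds=dots(s,[(342,130,380,170),(285,170,325,205)]);dw=dots(w,[(265,85,305,140)])
print(ds,dw)
print("left s-w",tri(PS,PW,ds[0],dw[0]).round(4))
for i,b in enumerate([(105,195,146,255),(203,190,245,235)]):
    try:
        d=dots(t,[b])[0];print(d,"scene-top",tri(PS,PT,ds[i],d).round(4))
    except Exception as e:print(i,"no dot in top")
E
```

```text
[array([361.10526316, 146.42105263]), array([305.2173913 , 184.08695652])] [array([281.65091864, 110.11023622])]
left s-w [0.5237 0.3583 0.1099]
[119.78571429 222.5       ] scene-top [0.5245 0.3572 0.1118]
[220.72413793 209.5862069 ] scene-top [0.5437 0.1355 0.1317]
```

Left dot is at 0.111 m and right dot at 0.132 m, so the left pan is down and the second block is heavier. Next I take it off the left pan.

{"method": "drive_tool", "body": {"steps": [0,0,0,0.0265,0,0,0.6,0,0,0,0.0265,0,0.02,0.6,0,0,0,0.0265,0.0005,0.03,0.6,0,0,0,0,0,0.03,0.6,0,0,0,0,0,0.03,0.6,0,0,0,0,0,0.025,0.6,0,0,0,0,0,0.015,0.6,0,0,0,0,0,0.0075,0.6,0,0,0,0,0,0,0.6]}}

```text
time_s: 19.05
tcp_pos: [0.5236, 0.3573, 0.092]
ee_rot: [[0.996, -0.093, -0.003], [-0.093, -0.996, -0.003], [-0.003, 0.003, -1.0]]
wrist_force: [0.3, -0.3, 1.2]
gripper_width: 0.601
gripper_force: 0.0
```

{"method": "drive_tool", "body": {"steps": [0,0,0,0,0,0,0,0,0,0,0,0,0,0,0,0,0,0,0,0,0,0,0,0,0,0,0,0,0,0,0,0,0,0,0,0,0,0,0,0,0,0,0,0,0,0,0,0,0,0,0,0,0,0,0,0]}}

```text
time_s: 19.72
tcp_pos: [0.5248, 0.3585, 0.0953]
ee_rot: [[0.996, -0.092, 0.001], [-0.092, -0.996, 0.001], [0.001, -0.001, -1.0]]
wrist_force: [-1.0, 0.2, 5.4]
gripper_width: 0.344
gripper_force: 29.9
```

{"method": "drive_tool", "body": {"steps": [0,0,0,0,0,-0.002,0,0,0,0,0,0,-0.002,0,0,0,0,0,0,-0.002,0,0,0,0,0,0,-0.002,0,0,0,0,0,0,-0.002,0,0,0,0,0,0,-0.002,0,0,0,0,0,0,-0.002,0,0,0,0,0,0,-0.002,0,0,0,0,0,0,-0.002,0,0,0,0,0,0,-0.002,0]}}

```text
time_s: 20.55
tcp_pos: [0.5244, 0.358, 0.1142]
ee_rot: [[0.996, -0.093, 0.0], [-0.093, -0.996, 0.0], [0.0, -0.0, -1.0]]
wrist_force: [1.4, 1.3, -1.1]
gripper_width: 0.346
gripper_force: 29.9
```

{"method": "drive_tool", "body": {"steps": [0,0,0,0,0,-0.003,0,0,0,0,0,0,-0.006,0,0,0,0,0,0,-0.012,0,0,0,0,0,0,-0.02,0,0,0,0,0,0,-0.02,0,0,0,0,0,0,-0.02,0,0,0,0,0,0,-0.01,0,0,0,0,0,0,0,0]}}

```text
time_s: 21.22
tcp_pos: [0.5248, 0.3582, 0.2073]
ee_rot: [[0.996, -0.093, 0.002], [-0.093, -0.996, 0.002], [0.002, -0.002, -1.0]]
wrist_force: [-0.3, -0.0, -3.0]
gripper_width: 0.34
gripper_force: 29.9
```

```bash
python3 - <<'E'
from h import *
plan([.500,-.215,.2],98.5)
E
```

```text
t 21.2167 tcp [0.5248 0.3582 0.2073] yang -95.32 shift [0.0284 0.5731 0.0061] turn z rad -0.2411 F [-0.31 -0.05 -3.02] w 0.34 gf 29.93 tilt [ 0.0023  0.0021 -1.    ]
```

{"method": "drive_tool", "body": {"steps": [0,0,0,0.0007,0.0148,0,0,0,0,0,0.0015,0.0302,0,0,0,0,0,0.0015,0.0302,0,0,0,0,0,0.0015,0.0302,0,0,0,0,0,0.0015,0.0302,0,0,0,0,0,0.0015,0.0302,0,0,0,0,0,0.0015,0.0302,0,0,0,0,0,0.0015,0.0302,0,0,0,0,0,0.0015,0.0302,0,0,0,0,0,0.0015,0.0302,0,0]}}

```text
time_s: 22.05
tcp_pos: [0.5097, 0.0689, 0.2031]
ee_rot: [[0.996, -0.093, -0.005], [-0.093, -0.996, -0.001], [-0.005, 0.002, -1.0]]
wrist_force: [0.4, -0.5, -4.5]
gripper_width: 0.348
gripper_force: 29.9
```

{"method": "drive_tool", "body": {"steps": [0,0,0,0.0015,0.0302,0,0,0,0,0,0.0015,0.0302,0,0,0,0,0,0.0015,0.0302,0,0,0,0,0,0.0015,0.0302,0,0,0,0,0,0.0015,0.0302,0,0,0,0,0,0.0015,0.0302,0,0,0,0,0,0.0015,0.0302,0,0,0,0,0,0.0015,0.0302,0,0,0,0,0,0.0015,0.0302,0,0,0,0,0,0.0007,0.0148,0,0]}}

```text
time_s: 22.88
tcp_pos: [0.497, -0.218, 0.2029]
ee_rot: [[0.995, -0.096, -0.005], [-0.096, -0.995, 0.001], [-0.005, -0.0, -1.0]]
wrist_force: [1.4, 1.0, -3.9]
gripper_width: 0.34
gripper_force: 29.9
```

{"method": "drive_tool", "body": {"steps": [0,0,-0.08,0,0,0,0,0,0,-0.08,0,0,0,0,0,0,-0.081,0,0,0,0,0,0,0,0,0,0,0,0,0,0,0,0,0,0,0,0,0,0,0,0,0]}}

```text
time_s: 23.38
tcp_pos: [0.4986, -0.2152, 0.2041]
ee_rot: [[0.989, 0.146, -0.002], [0.146, -0.989, 0.001], [-0.002, -0.001, -1.0]]
wrist_force: [-0.5, -0.1, -4.1]
gripper_width: 0.341
gripper_force: 29.9
```

```bash
python3 - <<'E'
from h import *
plan([.500,-.215,.06],98.5)
P=r.camera_params("wrist");w=r.capture("wrist");cv2.imwrite("pics/w6.png",w);np.savez("w6.npz",**P)
E
```

```text
t 23.3833 tcp [ 0.4986 -0.2152  0.2041] yang -81.62 shift [1.700e-03 1.000e-04 1.441e-01] turn z rad -0.0021 F [-0.48 -0.14 -4.07] w 0.341 gf 29.93 tilt [-2.3e-03  6.0e-04 -1.0e+00]
```

View pics/w6.png

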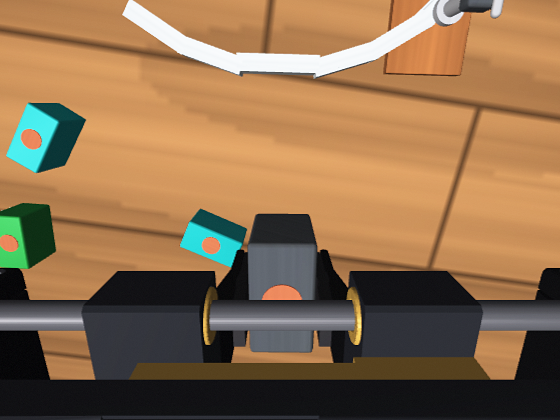

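Wrist view: the rim's flat runs from (240,72) to (318,75), nearly parallel to the block's end, and the held block is just left of its middle.

```bash
python3 - <<'E'
from h import *
P=dict(np.load("w6.npz"));w=cv2.imread("pics/w6.png")
v=w.max(2).astype(int)
us=np.arange(250,312,2);vs=[]
for u in us:
    c=v[40:95,u]; # last bright (top face) row
    b=np.nonzero((w[40:95,u].min(1)>170))[0];vs.append(b.max()+40)
k=np.polyfit(us,vs,1);print("edge line",k,np.polyval(k,[240,318]),vs)
print(w[60:82,280].tolist())
for z in(.038,.012):
    e=ray(P,[[240,np.polyval(k,240)+.5],[318,np.polyval(k,318)+.5]],z);d=e[1]-e[0];print(z,e.round(4),np.linalg.norm(d).round(4),"yaw",np.degrees(np.arctan2(d[0],-d[1])).round(2),e.mean(0).round(4))
E
```

```text
edge line [3.30645161e-02 6.18709677e+01] [69.80645161 72.38548387] [np.int64(70), np.int64(70), np.int64(70), np.int64(70), np.int64(70), np.int64(71), np.int64(71), np.int64(71), np.int64(71), np.int64(71), np.int64(71), np.int64(71), np.int64(71), np.int64(71), np.int64(71), np.int64(71), np.int64(71), np.int64(71), np.int64(71), np.int64(71), np.int64(71), np.int64(71), np.int64(72), np.int64(72), np.int64(72), np.int64(72), np.int64(72), np.int64(72), np.int64(72), np.int64(72), np.int64(72)]
[[251, 250, 248], [250, 249, 246], [249, 248, 245], [250, 248, 245], [250, 249, 246], [251, 250, 247], [251, 249, 247], [250, 249, 246], [250, 248, 246], [250, 248, 246], [252, 250, 247], [255, 255, 253], [82, 81, 79], [94, 94, 91], [81, 88, 97], [49, 83, 124], [58, 96, 139], [65, 105, 152], [73, 116, 168], [80, 128, 181], [87, 139, 196], [89, 142, 200]]
0.038 [[ 0.6032 -0.1636  0.038 ]
 [ 0.6109 -0.2297  0.038 ]] 0.0665 yaw 6.63 [ 0.6071 -0.1966  0.038 ]
0.012 [[ 0.6051 -0.1603  0.012 ]
 [ 0.6134 -0.2319  0.012 ]] 0.0721 yaw 6.63 [ 0.6092 -0.1961  0.012 ]
```

{"method": "drive_tool", "body": {"steps": [0,0,0.025,0,0,0,0,0,0,0,0.001,-0.0048,0.02,0,0,0,0,0,0,0.03,0,0,0,0,0,0,0.03,0,0,0,0,0,0,0.03,0,0,0,0,0,0,0.03,0,0,0,0,0,0,0.015,0,0,0,0,0,0,0.005,0,0,0,0,0,0,0,0,0,0,0,0,0,0,0]}}

```text
time_s: 24.27
tcp_pos: [0.501, -0.2106, 0.0459]
ee_rot: [[0.992, 0.123, 0.002], [0.123, -0.992, -0.001], [0.002, 0.001, -1.0]]
wrist_force: [-0.2, -0.4, -4.0]
gripper_width: 0.342
gripper_force: 29.9
```

{"method": "drive_tool", "body": {"steps": [0,0,0,0,0,0.003,0,0,0,0,0,0,0.003,0,0,0,0,0,0,0.003,0,0,0,0,0,0,0,0,0,0,0,0,0,0,0]}}

```text
time_s: 24.68
tcp_pos: [0.4999, -0.2104, 0.0362]
ee_rot: [[0.992, 0.123, 0.0], [0.123, -0.992, -0.0], [0.0, 0.0, -1.0]]
wrist_force: [0.2, -0.7, -4.2]
gripper_width: 0.343
gripper_force: 29.9
```

```bash
python3 - <<'E'
from h import *
plan([.607-.028*.9925,-.197-.028*.122,.0328],97)
E
```

```text
t 24.6833 tcp [ 0.4999 -0.2104  0.0362] yang -82.94 shift [ 0.0799 -0.0002  0.0034] turn z rad 0.001 F [ 0.16 -0.66 -4.16] w 0.343 gf 29.93 tilt [ 2.e-04 -0.e+00 -1.e+00]
```

{"method": "drive_tool", "body": {"steps": [0,0,0,0,0,0.001,0,0,0,0,0,0,0.001,0,0,0,0,0,0,0.001,0,0,0,0,0,0,0,0,0,0,0,0,0,0,0]}}

```text
time_s: 25.1
tcp_pos: [0.4999, -0.2104, 0.0329]
ee_rot: [[0.992, 0.123, -0.0], [0.123, -0.992, 0.0], [-0.0, -0.0, -1.0]]
wrist_force: [-0.2, 1.3, -4.2]
gripper_width: 0.346
gripper_force: 29.9
```

{"method": "drive_tool", "body": {"steps": [0,0,0,0,0,0.001,0,0,0,0,0,0,0,0,0,0,0,0,0,0,0]}}

```text
time_s: 25.35
tcp_pos: [0.4998, -0.2104, 0.0319]
ee_rot: [[0.992, 0.123, -0.0], [0.123, -0.992, 0.0], [-0.0, -0.0, -1.0]]
wrist_force: [0.0, -0.3, -4.6]
gripper_width: 0.343
gripper_force: 29.9
```

{"method": "drive_tool", "body": {"steps": [0,0,0,0,0,0.001,0,0,0,0,0,0,0,0,0,0,0,0,0,0,0]}}

```text
time_s: 25.6
tcp_pos: [0.5001, -0.2105, 0.0313]
ee_rot: [[0.992, 0.123, 0.0], [0.123, -0.992, -0.0], [0.0, 0.0, -1.0]]
wrist_force: [-0.8, 0.8, -1.7]
gripper_width: 0.342
gripper_force: 29.9
```

{"method": "drive_tool", "body": {"steps": [0,0,0,0,0,-0.0015,0,0,0,0,0.004,0,0,0,0,0,0,0.008,0,0,0,0,0,0,0.012,0,0,0,0,0,0,0.012,0,0,0,0,0,0,0.01,0,0,0,0,0,0,0.006,0,0,0,0,0,0,0.004,0,0,0,0,0,0,0.002,0,0,0,0,0,0,0,0,0,0]}}

```text
time_s: 26.43
tcp_pos: [0.5575, -0.2032, 0.0322]
ee_rot: [[0.992, 0.123, -0.001], [0.123, -0.992, 0.0], [-0.001, -0.0, -1.0]]
wrist_force: [0.1, -0.5, -4.3]
gripper_width: 0.349
gripper_force: 29.9
```

{"method": "drive_tool", "body": {"steps": [0,0,0,0.002,0,0,0,0,0,0,0.002,0,0,0,0,0,0,0.002,0,0,0,0,0,0,0.002,0,0,0,0,0,0,0.002,0,0,0,0,0,0,0,0,0,0,0,0,0,0,0,0,0]}}

```text
time_s: 27.02
tcp_pos: [0.5675, -0.2021, 0.0325]
ee_rot: [[0.992, 0.123, -0.0], [0.123, -0.992, 0.0], [0.0, -0.0, -1.0]]
wrist_force: [0.3, 0.4, -3.6]
gripper_width: 0.342
gripper_force: 29.9
```

{"method": "drive_tool", "body": {"steps": [0,0,0,0.0015,0,0,0,0,0,0,0.0015,0,0,0,0,0,0,0.001,0,0,0,0,0,0,0,0,0,0,0,0,0,0,0,0,0]}}

```text
time_s: 27.43
tcp_pos: [0.5714, -0.2016, 0.0325]
ee_rot: [[0.992, 0.123, -0.0], [0.123, -0.992, -0.0], [-0.0, 0.0, -1.0]]
wrist_force: [-0.7, 0.5, -3.7]
gripper_width: 0.341
gripper_force: 29.9
```

Edit , replacing
```

```
with
```

```

{"method": "drive_tool", "body": {"steps": [0,0,0,0.001,0,0,0,0,0,0,0.001,0,0,0,0,0,0,0.0005,0,0,0,0,0,0,0,0,0,0]}}

```text
time_s: 27.77
tcp_pos: [0.574, -0.2013, 0.0325]
ee_rot: [[0.992, 0.123, 0.0], [0.123, -0.992, -0.0], [0.0, 0.0, -1.0]]
wrist_force: [-0.1, -0.5, -3.5]
gripper_width: 0.342
gripper_force: 29.9
```

{"method": "drive_tool", "body": {"steps": [0,0,0,0.001,0,0,0,0,0,0,0.001,0,0,0,0,0,0,0,0,0,0,0,0,0,0,0,0,0]}}

```text
time_s: 28.1
tcp_pos: [0.5759, -0.201, 0.0325]
ee_rot: [[0.992, 0.123, 0.0], [0.123, -0.992, -0.0], [0.0, 0.0, -1.0]]
wrist_force: [-0.4, -0.2, -3.5]
gripper_width: 0.343
gripper_force: 29.9
```

{"method": "drive_tool", "body": {"steps": [0,0,0,0.001,0,0,0,0,0,0,0.001,0,0,0,0,0,0,0,0,0,0,0,0,0,0,0,0,0]}}

```text
time_s: 28.43
tcp_pos: [0.5779, -0.2008, 0.0325]
ee_rot: [[0.992, 0.123, 0.0], [0.123, -0.992, -0.0], [0.0, 0.0, -1.0]]
wrist_force: [0.0, -0.1, -3.8]
gripper_width: 0.346
gripper_force: 29.9
```

{"method": "drive_tool", "body": {"steps": [0,0,0,0.001,0,0,0,0,0,0,0.001,0,0,0,0,0,0,0,0,0,0,0,0,0,0,0,0,0]}}

```text
time_s: 28.77
tcp_pos: [0.5799, -0.2005, 0.0325]
ee_rot: [[0.992, 0.123, 0.0], [0.123, -0.992, 0.0], [0.0, -0.0, -1.0]]
wrist_force: [-0.1, -0.4, -3.8]
gripper_width: 0.34
gripper_force: 29.9
```

{"method": "drive_tool", "body": {"steps": [0,0,0,0.001,0,0,0,0,0,0,0.001,0,0,0,0,0,0,0,0,0,0,0,0,0,0,0,0,0]}}

```text
time_s: 29.1
tcp_pos: [0.5809, -0.2004, 0.0324]
ee_rot: [[0.992, 0.123, -0.002], [0.123, -0.992, 0.0], [-0.002, -0.0, -1.0]]
wrist_force: [-3.5, -0.2, -2.6]
gripper_width: 0.342
gripper_force: 29.9
```

Contact is felt with TCP x at about 0.580.

{"method": "drive_tool", "body": {"steps": [0,0,0,0.0005,0,0,0,0,0,0,0.0005,0,0,0,0,0,0,0,0,0,0,0,0,0,0,0,0,0]}}

```text
time_s: 29.43
tcp_pos: [0.5815, -0.2003, 0.0324]
ee_rot: [[0.992, 0.123, -0.003], [0.123, -0.992, 0.0], [-0.003, -0.001, -1.0]]
wrist_force: [-5.7, 0.0, -0.6]
gripper_width: 0.34
gripper_force: 29.9
```

{"method": "drive_tool", "body": {"steps": [0,0,0,0.0005,0,0,0,0,0,0,0.0005,0,0,0,0,0,0,0,0,0,0,0,0,0,0,0,0,0]}}

```text
time_s: 29.77
tcp_pos: [0.5818, -0.2002, 0.0323]
ee_rot: [[0.992, 0.122, -0.004], [0.122, -0.992, 0.0], [-0.004, -0.001, -1.0]]
wrist_force: [-7.3, -1.3, -0.3]
gripper_width: 0.34
gripper_force: 29.9
```

{"method": "drive_tool", "body": {"steps": [0,0,0,0.0005,0,0,0,0,0,0,0.0005,0,0,0,0,0,0,0,0,0,0,0,0,0,0,0,0,0]}}

```text
time_s: 30.1
tcp_pos: [0.5821, -0.2002, 0.0323]
ee_rot: [[0.992, 0.122, -0.006], [0.122, -0.992, 0.0], [-0.006, -0.001, -1.0]]
wrist_force: [-7.8, -0.7, 1.5]
gripper_width: 0.342
gripper_force: 29.9
```

{"method": "drive_tool", "body": {"steps": [0,0,0,0.0005,0,0,0,0,0,0,0.0005,0,0,0,0,0,0,0,0,0,0,0,0,0,0,0,0,0,0,0,0,0,0,0,0,0,0,0,0,0,0,0]}}

```text
time_s: 30.6
tcp_pos: [0.5824, -0.2002, 0.0323]
ee_rot: [[0.992, 0.122, -0.007], [0.122, -0.993, 0.0], [-0.007, -0.001, -1.0]]
wrist_force: [-9.1, -2.8, 1.8]
gripper_width: 0.343
gripper_force: 29.9
```

{"method": "drive_tool", "body": {"steps": [0,0,0,0,0,0,0,0,0,0,0,0,0,0,0,0,0,0,0,0,0]}}

```text
time_s: 30.85
tcp_pos: [0.5825, -0.2002, 0.0323]
ee_rot: [[0.992, 0.122, -0.007], [0.122, -0.993, 0.0], [-0.007, -0.001, -1.0]]
wrist_force: [-8.1, -1.2, 1.7]
gripper_width: 0.341
gripper_force: 29.9
```

{"method": "drive_tool", "body": {"steps": [0,0,0,0.0005,0,0,0,0,0,0,0.0005,0,0,0,0,0,0,0,0,0,0,0,0,0,0,0,0,0,0,0,0,0,0,0,0,0,0,0,0,0,0,0]}}

```text
time_s: 31.35
tcp_pos: [0.5827, -0.2001, 0.0322]
ee_rot: [[0.992, 0.122, -0.009], [0.122, -0.993, 0.001], [-0.009, -0.002, -1.0]]
wrist_force: [-9.9, -1.6, 1.8]
gripper_width: 0.34
gripper_force: 29.9
```

{"method": "drive_tool", "body": {"steps": [0,0,0,0,0,0,0,0,0,0,0,0,0,0,0,0,0,0,0,0,0,0,0,0,0,0,0,0,0,0,0,0,0,0,0,0,0,0,0,0,0,0,0,0,0,0,0,0,0,0,0,0,0,0,0,0,0,0,0,0,0,0,0,0,0,0,0,0,0,0]}}

```text
time_s: 32.18
tcp_pos: [0.5828, -0.2001, 0.0322]
ee_rot: [[0.993, 0.122, -0.009], [0.122, -0.993, 0.001], [-0.009, -0.002, -1.0]]
wrist_force: [-10.2, -1.9, 2.3]
gripper_width: 0.343
gripper_force: 29.9
```

{"method": "drive_tool", "body": {"steps": [0,0,0,0,0,0,0,0,0,0,0,0,0,0,0,0,0,0,0,0,0]}}

```text
time_s: 32.43
tcp_pos: [0.5828, -0.2001, 0.0322]
ee_rot: [[0.992, 0.122, -0.009], [0.122, -0.993, 0.001], [-0.009, -0.002, -1.0]]
wrist_force: [-10.1, -1.0, 3.2]
gripper_width: 0.345
gripper_force: 29.9
```

{"method": "drive_tool", "body": {"steps": [0,0,0,-0.0005,0,0,0,0,0,0,-0.0005,0,0,0,0,0,0,-0.0005,0,0,0,0,0,0,-0.0005,0,0,0,0,0,0,-0.0005,0,0,0,0,0,0,-0.0005,0,0,0,0,0,0,-0.0005,0,0,0,0,0,0,0,0,0,0,0,0,0,0,0,0,0,0,0,0,0,0,0,0]}}

```text
time_s: 33.27
tcp_pos: [0.5816, -0.2003, 0.0322]
ee_rot: [[0.992, 0.122, -0.004], [0.122, -0.992, 0.0], [-0.004, -0.001, -1.0]]
wrist_force: [-4.7, -1.4, -2.5]
gripper_width: 0.34
gripper_force: 29.9
```

{"method": "drive_tool", "body": {"steps": [0,0,0,0,0,0.0005,0,0,0,0,0,0,0.0005,0,0,0,0,0,0,0,0,0,0,0,0,0,0,0,0,0,0,0,0,0,0]}}

```text
time_s: 33.68
tcp_pos: [0.5816, -0.2003, 0.0313]
ee_rot: [[0.992, 0.123, -0.004], [0.123, -0.992, 0.0], [-0.004, -0.001, -1.0]]
wrist_force: [-6.2, -1.5, -0.9]
gripper_width: 0.346
gripper_force: 29.9
```

{"method": "drive_tool", "body": {"steps": [0,0,0,-0.0005,0,0,0,0,0,0,-0.0005,0,0,0,0,0,0,-0.0003,0,0,0,0,0,0,0,0,0.0005,0,0,0,0,0,0,0,0,0,0,0,0,0,0,0,0,0,0,0,0,0,0,0,0,0,0,0,0,0]}}

```text
time_s: 34.35
tcp_pos: [0.5813, -0.2003, 0.0313]
ee_rot: [[0.992, 0.123, -0.002], [0.123, -0.992, 0.0], [-0.002, -0.0, -1.0]]
wrist_force: [-6.2, -0.1, 1.6]
gripper_width: 0.342
gripper_force: 29.9
```

{"method": "drive_tool", "body": {"steps": [0,0,0,-0.0005,0,0,0,0,0,0,-0.0005,0,0,0,0,0,0,0,0,0,0,0,0,0,0,0,0,0,0,0,0,0,0,0,0,0,0,0,0,0,0,0]}}

```text
time_s: 34.85
tcp_pos: [0.5813, -0.2003, 0.0313]
ee_rot: [[0.992, 0.123, 0.001], [0.123, -0.992, -0.0], [0.001, 0.0, -1.0]]
wrist_force: [-3.9, 0.7, 1.6]
gripper_width: 0.343
gripper_force: 29.9
```

{"method": "drive_tool", "body": {"steps": [0,0,0,-0.0005,0,0,0,0,0,0,-0.0005,0,0,0,0,0,0,0,0,0,0,0,0,0,0,0,0,0,0,0,0,0,0,0,0,0,0,0,0,0,0,0]}}

```text
time_s: 35.35
tcp_pos: [0.5809, -0.2004, 0.0313]
ee_rot: [[0.992, 0.123, 0.002], [0.123, -0.992, -0.0], [0.002, 0.0, -1.0]]
wrist_force: [0.4, 2.3, 0.1]
gripper_width: 0.338
gripper_force: 29.9
```

{"method": "drive_tool", "body": {"steps": [0,0,0,0,0,0,0.5,0,0,0,0,0,0,0.5,0,0,0,0,0,0,0.5,0,0,0,0,0,0,0.5,0,0,0,0,0,0,0.5,0,0,0,0,0,0,0.5]}}

```text
time_s: 35.85
tcp_pos: [0.5801, -0.2007, 0.0311]
ee_rot: [[0.992, 0.123, 0.0], [0.123, -0.992, -0.0], [0.0, 0.0, -1.0]]
wrist_force: [-0.4, 0.4, -0.5]
gripper_width: 0.491
gripper_force: 0.0
```

{"method": "drive_tool", "body": {"steps": [0,0,0,0,0,-0.005,0.5,0,0,0,0,0,-0.015,0.5,0,0,0,0,0,-0.03,0.5,0,0,0,0,0,-0.04,0.5,0,0,0,0,0,-0.04,0.5,0,0,0,0,0,-0.03,0.5,0,0,0,-0.035,0,0,0.5,0,0,0,-0.035,0,0,0.5,0,0,0,0,0,0,0.5,0,0,0,0,0,0,0.5]}}

```text
time_s: 36.68
tcp_pos: [0.509, -0.2094, 0.192]
ee_rot: [[0.993, 0.122, 0.001], [0.122, -0.993, -0.0], [0.001, 0.0, -1.0]]
wrist_force: [0.4, 0.2, 0.6]
gripper_width: 0.497
gripper_force: 0.0
```

```bash
python3 - <<'E'
from h import *
plan([.58,-.2,.1],97)
P=r.camera_params("wrist");w=r.capture("wrist");cv2.imwrite("pics/w7.png",w);np.savez("w7.npz",**P)
s=r.capture("scene");c=s[120:300,140:400];
cv2.imwrite("pics/c7.png",np.hstack([cv2.resize(w,(400,300)),cv2.resize(c,(400,300))]))
E
```

```text
t 36.6833 tcp [ 0.509  -0.2094  0.192 ] yang -82.99 shift [ 0.0715 -0.0007  0.0921] turn z rad 0.0002 F [0.35 0.18 0.58] w 0.497 gf 0.0 tilt [ 9.e-04 -2.e-04 -1.e+00]
```

View pics/c7.png

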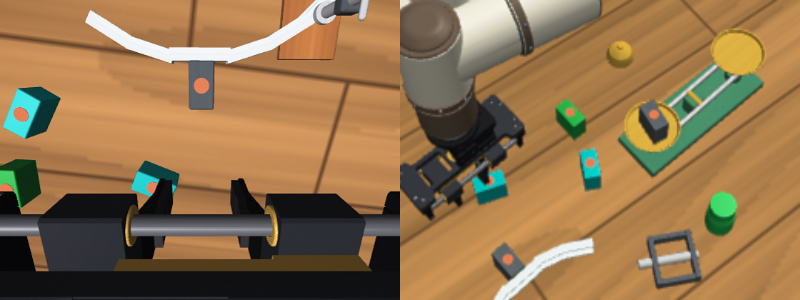

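```bash
python3 - <<'E'
from h import *
P=dict(np.load("w7.npz"));w=cv2.imread("pics/w7.png")
print(ray(P,dots(w,[(262,100,302,140)])[0],.044).round(4))
c=w[75:100,258:300:8].min(2);print(c.T.tolist())
E
```

```text
[[ 0.5801 -0.2002  0.044 ]]
[[239, 241, 242, 243, 243, 242, 242, 241, 242, 213, 77, 69, 63, 71, 77, 83, 81, 84, 84, 83, 85, 84, 85, 87, 87], [239, 241, 243, 242, 243, 242, 242, 242, 243, 150, 72, 85, 91, 91, 91, 89, 90, 89, 90, 89, 90, 90, 91, 91, 90], [239, 242, 243, 243, 243, 242, 242, 242, 245, 131, 72, 85, 91, 91, 91, 91, 90, 91, 91, 89, 91, 92, 90, 91, 91], [240, 241, 242, 243, 243, 242, 242, 241, 242, 195, 70, 87, 95, 95, 95, 95, 95, 96, 97, 94, 94, 95, 95, 95, 95], [239, 241, 242, 244, 244, 242, 243, 242, 242, 197, 68, 83, 94, 91, 92, 92, 91, 93, 92, 92, 92, 92, 91, 93, 92], [239, 241, 242, 243, 244, 243, 242, 241, 243, 241, 52, 73, 81, 81, 79, 78, 79, 76, 79, 77, 76, 76, 76, 76, 76]]
```

```bash
python3 -c "
from station import r
print(r.finish_job())"
```

```text
the job is handed in; nothing more can be done
None
```

I weighed the two dollies and pressed the heavier one, the far block, which came down on the left pan, square against the rim at about 10 N for over 2 s; it now stands on the bench against the rim's flat, the lighter one is on the right pan, and the job is handed in at about 37 s with no verdict returned. I could not measure the force it still bears on the rim; the last wrist picture showed no gap.

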